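# Set the pill carousel to its outlet

### The arm

A 7-joint arm with a two-finger parallel gripper is mounted at the origin on the work surface. World frame = base frame: x ahead of the robot, y to its left, z up, the work surface at z = 0. Lengths are in m, angles in rad, forces in N, time in s.
With the tool pointing down it reaches from about 0.4 to 0.85 m from the base axis. Payload 10.4 kg.
Tool frame: the origin (TCP) lies on the mounting face of the last link; the fingertips stand r.tips_ahead ahead of it and the grasp point (between the pads) lies 164 mm ahead of it (r.tips_ahead is the distance from the TCP to the fingertips, in m); z points along the fingers, y is the line along which they close (so a half turn about z gives the same grasp; the last joint's range is limited). The gripper opens to 87 mm and grips with 3 to 60 N. Pads are 19 mm wide; open, the fingers measure 117 mm over their backs; the gripper's body (75 mm by 190 mm) begins 51 mm behind the grasp point.
Start: joints at [-1.256, 0.332, -0.065, 1.46, 0.022, 1.35, -0.088], TCP at [0.207, 0.59, 0.405] pointing down, gripper open.
Joint ranges: [-2.6, 2.6], [-0.5, 2.12], [-1.47, 1.34], [0.16, 2.42], [-1.27, 4.41], [0.06, 2.06], [-2.6, 2.6]. Speed limits (rad/s): [2.22, 2.22, 2.79, 2.79, 3.14, 3.14, 3.14].

### API

Orientations are given as a unit quaternion [x, y, z, w].
In Python, from bench import telemetry, imaging, job, r gives the robot as it stands.
- The arm moves only by the tool move_arm, never from a script. Its argument "steps" is a list of rows, each an object of numbers: "dx", "dy", "dz": the shift along the tool's x, y, z in cm; "spin": the turn about the tool's z in rad. In form: [{"dx": .., "dy": .., "dz": .., "spin": ..}, ...]. A call has 1 to 12 rows; each row shifts and turns the commanded pose from where the row before left it, along the tool's axes as they then stand; what a row does not reach is not made up. A row lasts 1/10 s, in which the tool goes at most 50 mm and 8.59 degrees, less where a joint would pass 70% of its speed; a pose out of reach is approached as far as the arm can. A call with a gripper value outside its range is refused whole. "claw" is the finger opening in cm, from 0 to 8.7, set as the call begins (left out, the last holds). The fingers move at their own pace and stop on an object; "squeeze" is the grip in N (left out, the last holds). Time passes only in rows, so rows that do not move let the fingers close. It gives the time, the measured TCP pose, the force, the opening and the grip force at its end, in the units of the state.
- telemetry.read_state(): the state, without advancing time (a new reading comes with each control period).
- imaging.camera(name): name is "scene" or "side" or "wrist"; returns a dict with "img" (384x512x3 uint8, red, green, blue), "camera_matrix" (3x3 intrinsics, pixels), "D" ([k1, k2, p1, p2, k3] as OpenCV has them; the pictures are not rectified), "R" (3x3) and "t" (3): a world point X has camera coordinates R X + t. Camera axes: x right, y down, z forward; pixel columns grow to the right and rows downward; lengths in m; the calibration is good to about 2 mm. A picture is of the moment at which its call begins. There is no depth.
- job.close_job(): hands the job in; it is judged then, once.
The state is a dict: "time": time; "joint_positions": joint angles; "joint_vel": joint speeds; "joint_torque": joint torques, N m; "ee_pos": TCP position; "eef_rot": TCP orientation; "ft_force": force on the tool from outside, world axes, zero at the start; "torque": the same for the moment, N m; "width": finger opening in m; "grip_force": force on a finger pad.
Only numpy, scipy, OpenCV 4.12 (cv2) and the standard library are available. Lean on these libraries where they do the work, as an engineer would, in place of code of your own. Each camera call takes 0.05 s, during which the arm holds its last target. There are 200 camera calls.

### The job

Set the pill dispenser to deliver: pull its sprung selector knob up, turn it so that the pointer nose goes round towards the open outlet port (not the domed plug), and let the knob drop fully home into the detent there, which must be found by feel. Work gently so the detent peg is never strained, let go of the knob, and leave the other things on the ledge where they are.

Things in the scene. Friction and masses are not known exactly. Their poses are not given: they have to be found in the camera images.
- dispenser: Round carousel pill dispenser, fixed to the ledge: clear shell 180 mm across and 45 mm high on a white base, with a grey turret 84 mm across in the middle rising to 78 mm. Origin: centre of the underside, on the knob's axis, on the ledge; z up, the knob's parked direction is about its own -x.
- knob_grip (a point): Grip point of the selector knob, on its vertical turning axis. The knob is a black bar 48 mm long (nose end 22 mm, tail end 26 mm from the axis), 14 mm thick, 40 mm high, its top 16 mm above this point; home, its underside is 81 mm above the ledge, 3 mm over the turret. Frame turns and lifts with the knob: x along the bar, nose at -x; y across the 14 mm, the way to pinch it; z up.
- pointer (a point): Middle of the pointer nose, a small 6 mm wide, 12 mm high block sticking out of the -x end of the bar near its top, 26 mm from the turning axis (its tip at 31 mm) and 10 mm above knob_grip. Same axes as knob_grip.
- spindle (a joint): Turn of the knob and carousel, rad, positive counterclockwise from above, 0 with the nose to the dispenser's own -x; range -1.6 to 1.6. Starts within 0.1 of 0 in a broad parking slot, which gives play (up to 0.65 either way) but does not let the knob out unless it is lifted. Turning friction about 0.02 N m, plus the peg's on its track when let down.
- knob (a joint): Lift of the knob, m, 0 fully home. Spring and weight pull it down with 6 N at home, 9 N at 11 mm. Above 6 mm the peg is clear of slot and holes; a hard stop ends the lift at 11 mm. Let down between detents it rides at 6 mm on a flat track. Over a hole it drops home by itself if not clamped: fingers set 2 to 4 mm wider than the bar can push it round and still let it drop.
- peg: Detent peg under the nose, carried by the knob, hidden in the turret: 8 mm thick, 35 mm from the axis. The detent holes are 11 mm wide (play 0.04 rad either way), sharp-edged. It is strained if slot or hole edges, track or lift stop press on it with more than 20 N, so stop turning once it has dropped in. Origin: on the axis, at a height above the ledge equal to the lift.
- outlet: Open outlet port: an upright white tube, 30 mm outside, 22 mm inside, 14 mm high, on the dispenser's clear shoulder, 66 mm from the axis and 1.1 rad to one side of the dispenser's own -x (either side). Origin: centre of its underside, 45 mm above the ledge. Its detent hole lies up to 0.25 rad to either side of the port's direction, not visible; the track goes on past it to the end of the turn.
- plug: The blanked port, the outlet's mirror image on the other side of the dispenser's -x: a solid domed white plug 30 mm across and 12 mm high. A like detent hole lies near it: the wrong one. Origin: centre of its underside.
- bottle: Bystander: closed amber bottle with twist cap, 48 mm across, 85 mm high. Origin: centre of the underside.
- mortar: Bystander: white ceramic mortar, 92 mm across the rim, 60 mm high, its pestle leaning in it to 100 mm height. Origin: centre of the underside.
- latchbox: Bystander: small grey plastic box with a steel spring latch, 75 by 102 by 45 mm. Origin: centre of the underside.
- file: Bystander: steel nail file with a black handle, 155 mm long, 16 mm wide, 8 mm high. Origin: on the ledge under about its middle; x along it.
There are look-alikes about, which are no part of the job. Of the things that look like the dispenser, the smallest one is meant.

How it is judged:
By the outcome, as a careful person would: the job done as asked, in the order asked, and still so for the second after the job is handed in, with the robot touching nothing.
It also fails if it takes over 48 s, if anything falls off the work surface, if the arm or the gripper's body presses on something with over 40 N, if the wrist force passes 120 N, or if a joint passes its speed limit or range.

## Working session

There is one attempt and no reset: what is moved stays moved. The work goes in short steps, Python scripts to look and compute and a tool call to move; the robot and the scene stay as the last step left them, time stands still between calls to the robot, and variables do not carry over. Pictures are saved under pics/ and viewed, at most 10 in all, crops included, and the job is handed in when it is done.

Besides the shell and the picture viewer there is one more tool, called after "Emit:" as name([rows], argument=value, ...), one row to a line, values as JSON. move_arm: Moves the arm, as the interface text tells. Its arguments: {"type":"object","properties":{"steps":{"type":"array","items":{"type":"object","properties":{"dx":{"type":"number"},"dy":{"type":"number"},"dz":{"type":"number"},"spin":{"type":"number"}}}},"claw":{"type":"number"},"squeeze":{"type":"number"}},"required":["steps"]}

```bash
mkdir -p pics; ls
cat > h.py <<'E'
import numpy as np, cv2, pickle
from bench import telemetry, imaging, job, r
def shot(n,tag):
    c=imaging.camera(n); cv2.imwrite(f'pics/{tag}.png',c['img'][:,:,::-1]); pickle.dump(c,open(f'pics/{tag}.pkl','wb')); return c
def load(tag): return pickle.load(open(f'pics/{tag}.pkl','rb'))
def ray(c,px):
    u=cv2.undistortPoints(np.array([[px]],float),np.array(c['camera_matrix']),np.array(c['D']))[0,0]
    R=np.array(c['R']);t=np.array(c['t']); return -R.T@t, R.T@np.array([u[0],u[1],1])
def atz(c,px,z):
    o,d=ray(c,px); return o+d*(z-o[2])/d[2]
def proj(c,X):
    R=np.array(c['R']); return cv2.projectPoints(np.array(X,float).reshape(-1,1,3),cv2.Rodrigues(R)[0],np.array(c['t'],float),np.array(c['camera_matrix']),np.array(c['D']))[0][:,0]
E
python3 - <<'E'
from h import *
a=shot('scene','s0')['img'];b=shot('side','d0')['img'];w=shot('wrist','w0')['img']
im=np.vstack([np.hstack([a,b]),np.hstack([w,w*0])])[:,:,::-1]
cv2.imwrite('pics/all0.png',cv2.resize(im,(800,600),interpolation=cv2.INTER_AREA))
for n in ['s0','d0','w0']:
    c=load(n); o,d=ray(c,(256,192)); print(n,o,d)
print(telemetry.read_state(), r.tips_ahead)
E
```

```text
pics
s0 [0.83319206 0.53266558 0.72034821] [-0.36889395 -0.58533048 -0.72235903]
d0 [ 0.07926912 -0.62744839  0.8344901 ] [ 0.43865687  0.56024219 -0.70293413]
w0 [0.13717459 0.61361461 0.38368836] [ 0.26896356 -0.10836916 -0.95729592]
{'time': 0.15, 'joint_positions': array([-1.25560383,  0.33269136, -0.06471203,  1.46072057,  0.02159016,
        1.349918  , -0.08852569]), 'joint_vel': array([ 0.0005294 , -0.00208123, -0.00032467, -0.00059249,  0.00068352,
       -0.00051373,  0.00177587]), 'joint_torque': array([ 1.75092522e-03, -6.23633838e+01,  2.53027724e-02, -3.90145504e+01,
       -6.13182178e-02,  3.71333328e-02,  9.69370512e-05]), 'ee_pos': array([0.20708059, 0.58959363, 0.404172  ]), 'eef_rot': array([ 1.68094456e-01,  9.85770755e-01, -5.16244481e-04, -7.18633535e-05]), 'ft_force': array([-0.11039055, -0.64689793,  0.25268962]), 'torque': array([ 0.06862482, -0.00660636,  0.02015506]), 'grip_force': 0.0, 'width': 0.08679669893509803} 0.1822
```

View pics/all0.png

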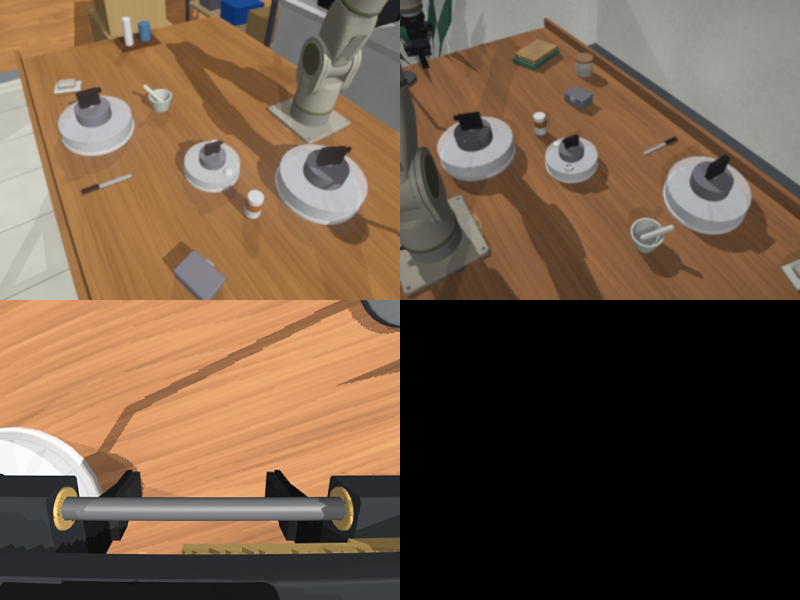

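Candidates for the dispenser in the scene picture (full-resolution pixels): left (122,155), middle (271,211), right (412,233). In the side picture they are near (930-512,245), (219,204) and (93,188). The middle one is clearly the smallest. I'll check it in a close crop.

Run:
```python
from h import *
a=load('s0')['img'][170:250,225:325];b=load('d0')['img'][165:240,175:268]
f=lambda i:cv2.resize(i[:,:,::-1],(400,320),interpolation=cv2.INTER_CUBIC)
a=f(a); b=f(load('d0')['img'][160:240,170:270])
cv2.imwrite('pics/crop0.png',np.hstack([a,b]))
```

```text
(no output)
```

View pics/crop0.png

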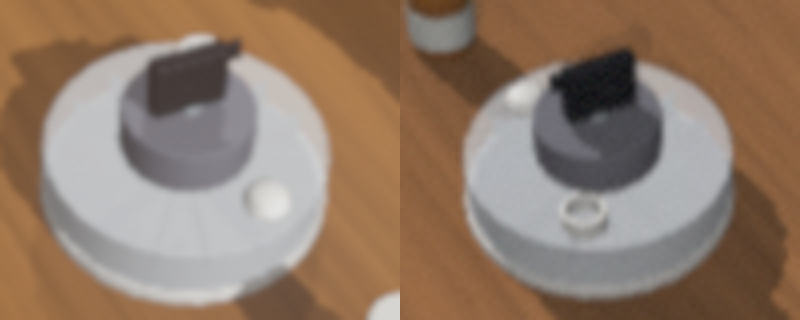

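Run:
```python
from h import *
s=load('s0');d=load('d0')
S=lambda x,y:(225+x/4-.375,170+y/4-.375); D=lambda x,y:(170+(x-400)/4-.375,160+y/4-.375)
P1=atz(s,S(269,200),.052);P2=atz(d,D(522,97),.052);O=atz(d,D(583,212),.059)
O2=atz(s,S(197,38),.059)
print('plug',P1,P2,'outlet',O,O2)
# turret top ellipse centre
print('turret',atz(s,S(189,108),.078),atz(d,D(598,125),.078))
# rim sides of the shell at z=.045
print('shell',[atz(s,S(x,y),.045) for x,y in[(43,150),(328,160)]],[atz(d,D(x,y),.045) for x,y in [(466,165),(732,165)]])
# nose top z .081+.040 ; knob bar top ends
for c,f,L in((s,S,[(241,43),(150,60)]),(d,D,[(555,78),(632,52)])):
    print('nose/tail top',[atz(c,f(*p),.12) for p in L])
st=telemetry.read_state()
from scipy.spatial.transform import Rotation as Ro
print(Ro.from_quat(st['eef_rot']).as_matrix())
```

```text
plug [0.46418791 0.10958227 0.052     ] [0.46172809 0.10465908 0.052     ] outlet [ 0.43688278 -0.01187868  0.059     ] [ 0.43178792 -0.02017177  0.059     ]
turret [0.47986928 0.04387924 0.078     ] [0.47588082 0.03118456 0.078     ]
shell [array([0.55825927, 0.00471431, 0.045     ]), array([0.41099548, 0.09694371, 0.045     ])] [array([0.40252392, 0.07647074, 0.045     ]), array([ 0.54538325, -0.01982637,  0.045     ])]
nose/tail top [array([0.44860383, 0.04690326, 0.12      ]), array([0.50229436, 0.03289058, 0.12      ])]
nose/tail top [array([0.45405993, 0.04433212, 0.12      ]), array([0.50665239, 0.03784938, 0.12      ])]
[[-9.43488497e-01  3.31405124e-01 -3.15237255e-04]
 [ 3.31405273e-01  9.43487974e-01 -9.93637761e-04]
 [-3.18740860e-05 -1.04195709e-03 -9.99999457e-01]]
```

The middle dispenser (scene 271,211) is the smallest, and the crop matches the description. The plug dome is at scene (292,220). The open tube is at side (216,213). The nose points to world -x, so the turn to the outlet is about +1.1 rad, counterclockwise. I'm moving over it now.

Emit:
move_arm([
  {"dx": -2.5, "dy": -2.4},
  {"dx": -2.5, "dy": -2.4},
  {"dx": -2.5, "dy": -2.4},
  {"dx": -2.5, "dy": -2.4},
  {"dx": -2.5, "dy": -2.4},
  {"dx": -2.5, "dy": -2.4},
  {"dx": -2.5, "dy": -2.4},
  {"dx": -2.5, "dy": -2.4},
  {"dx": -2.5, "dy": -2.4},
  {"dx": -2.5, "dy": -2.4},
  {"dx": -2.5, "dy": -2.4},
  {"dx": -2.5, "dy": -2.4},
], claw=5)

```text
$.steps[0]: bad value
```

Run:
```python
from h import *
s=telemetry.read_state(); print(s['joint_positions'].round(3),s['ee_pos'],s['eef_rot'])
```

```text
[-1.256  0.333 -0.065  1.461  0.022  1.35  -0.089] [0.20708059 0.58959363 0.404172  ] [ 1.68094456e-01  9.85770755e-01 -5.16244481e-04 -7.18633535e-05]
```

Emit:
move_arm([
  {"dx": -2.5, "dy": -2.4, "dz": 0, "spin": 0},
  {"dx": -2.5, "dy": -2.4, "dz": 0, "spin": 0},
  {"dx": -2.5, "dy": -2.4, "dz": 0, "spin": 0},
  {"dx": -2.5, "dy": -2.4, "dz": 0, "spin": 0},
  {"dx": -2.5, "dy": -2.4, "dz": 0, "spin": 0},
  {"dx": -2.5, "dy": -2.4, "dz": 0, "spin": 0},
  {"dx": -2.5, "dy": -2.4, "dz": 0, "spin": 0},
  {"dx": -2.5, "dy": -2.4, "dz": 0, "spin": 0},
  {"dx": -2.5, "dy": -2.4, "dz": 0, "spin": 0},
  {"dx": -2.5, "dy": -2.4, "dz": 0, "spin": 0},
  {"dx": -2.5, "dy": -2.4, "dz": 0, "spin": 0},
  {"dx": -2.5, "dy": -2.4, "dz": 0, "spin": 0},
], claw=5)

```text
time: 1.35
ee_pos: [0.3951, 0.2171, 0.4047]
eef_rot: [0.168, 0.986, 0.0, -0.0]
ft_force: [0.4, -0.2, 0.5]
width: 0.0498
grip_force: 0.0
```

Run:
```python
from h import *
s=telemetry.read_state(); print(s['joint_positions'].round(3),s['ee_pos'],s['eef_rot'])
```

```text
[-0.842 -0.067  0.229  1.907  0.016  1.3    0.616] [0.3950764  0.217072   0.40467846] [ 1.68115204e-01  9.85767350e-01  8.53023859e-05 -5.45754259e-05]
```

Emit:
move_arm([
  {"dx": -2.8, "dy": -2.8, "dz": 0, "spin": 0},
  {"dx": -2.8, "dy": -2.8, "dz": 0, "spin": 0},
  {"dx": -2.8, "dy": -2.8, "dz": 0, "spin": 0},
  {"dx": -2.8, "dy": -2.8, "dz": 0, "spin": 0},
  {"dx": -2.5, "dy": -2.8, "dz": 0, "spin": 0},
  {"dx": 0, "dy": 0, "dz": 0, "spin": 0.14},
  {"dx": 0, "dy": 0, "dz": 0, "spin": 0.14},
  {"dx": 0, "dy": 0, "dz": 0, "spin": 0.14},
  {"dx": 0, "dy": 0, "dz": 0, "spin": 0.14},
  {"dx": 0, "dy": 0, "dz": 0, "spin": 0.14},
  {"dx": 0, "dy": 0, "dz": 0, "spin": 0.14},
  {"dx": 0, "dy": 0, "dz": 0, "spin": 0.14},
])

```text
time: 2.55
ee_pos: [0.4775, 0.041, 0.4046]
eef_rot: [0.615, 0.789, -0.0, -0.0]
ft_force: [-0.4, 0.4, -0.1]
width: 0.0502
grip_force: 0.0
```

Emit:
move_arm([
  {"dx": 0, "dy": 0, "dz": 0, "spin": 0.14},
  {"dx": 0, "dy": 0, "dz": 0, "spin": 0.14},
  {"dx": 0, "dy": 0, "dz": 0, "spin": 0.14},
  {"dx": 0, "dy": 0, "dz": 0, "spin": 0.14},
  {"dx": 0, "dy": 0, "dz": 0, "spin": 0.14},
  {"dx": 0, "dy": 0, "dz": 0, "spin": 0.14},
  {"dx": 0, "dy": 0, "dz": 0, "spin": 0.14},
  {"dx": 0, "dy": 0, "dz": 0, "spin": 0.14},
  {"dx": 0, "dy": 0, "dz": 0, "spin": 0.14},
  {"dx": 0, "dy": 0, "dz": 0, "spin": 0.14},
  {"dx": 0, "dy": 0, "dz": 0, "spin": 0.14},
  {"dx": 0, "dy": 0, "dz": 0, "spin": 0.14},
])

```text
time: 3.75
ee_pos: [0.4775, 0.041, 0.4046]
eef_rot: [0.998, 0.069, -0.0, -0.0]
ft_force: [-0.1, 0.7, -0.2]
width: 0.0501
grip_force: 0.0
```

Emit:
move_arm([
  {"dx": 0, "dy": 0, "dz": 1.5, "spin": 0.12},
  {"dx": 0, "dy": 0, "dz": 1.5, "spin": 0.12},
  {"dx": 0, "dy": 0, "dz": 1.0, "spin": 0.1},
  {"dx": 0, "dy": 0, "dz": 0, "spin": 0},
])

```text
time: 4.15
ee_pos: [0.4771, 0.041, 0.3634]
eef_rot: [0.995, -0.099, -0.001, 0.0]
ft_force: [-0.3, -1.2, -0.4]
width: 0.0502
grip_force: 0.0
```

Run:
```python
from h import *
s=telemetry.read_state(); print(s['joint_positions'].round(3),s['ee_pos'],s['eef_rot'],s['time'])
shot('wrist','w1');shot('side','d1');shot('scene','s1')
f=lambda i:cv2.resize(i[:,:,::-1],(400,300),interpolation=cv2.INTER_AREA)
d=load('d1')['img'][130:250,150:310];sc=load('s1')['img'][130:250,200:360]
g=lambda i:cv2.resize(i[:,:,::-1],(400,300),interpolation=cv2.INTER_CUBIC)
w=load('w1')['img']
cv2.imwrite('pics/v1.png',np.vstack([np.hstack([f(w),f(w)*0]),np.hstack([g(d),g(sc)])]))
```

```text
[-0.626  0.024  0.456  1.912 -0.011  1.211 -1.935] [0.4770685  0.04100361 0.36341198] [ 9.95112336e-01 -9.87412265e-02 -1.17584055e-03  4.75334901e-04] 4.15
```

View pics/v1.png

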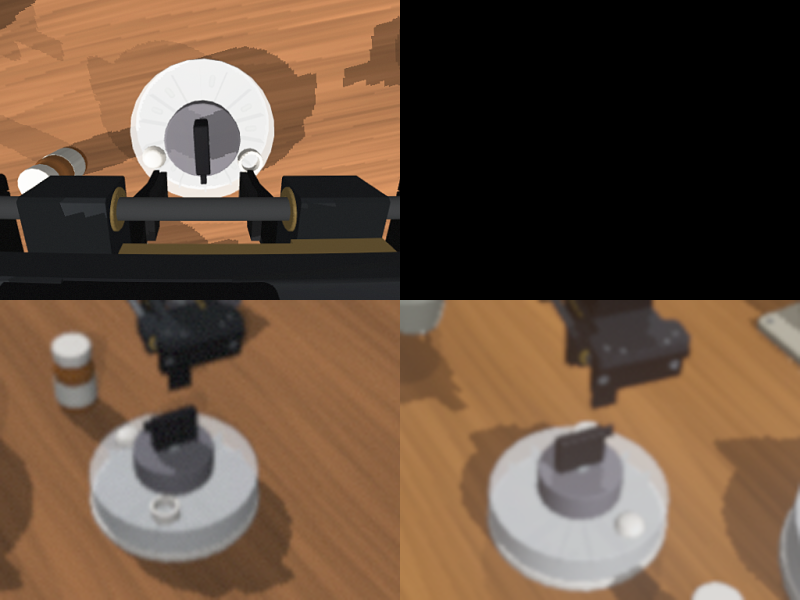

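The wrist view (full-resolution pixels are 1.28 times these) shows the bar from about (202,120) to (204,182). The plug is at (153,157) and the open tube at (250,158). I'll enlarge it.

Run:
```python
from h import *
w=load('w1')['img'][70:260,160:360]
cv2.imwrite('pics/v2.png',cv2.resize(w[:,:,::-1],(600,570),interpolation=cv2.INTER_CUBIC))
```

```text
(no output)
```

View pics/v2.png

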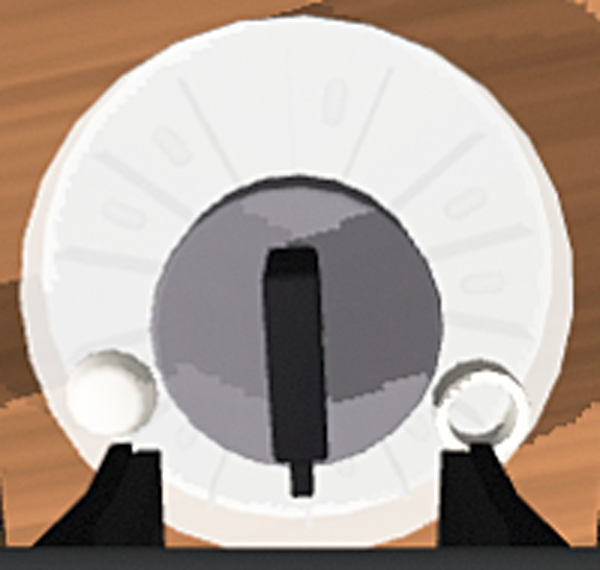

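Run:
```python
from h import *
w=load('w1'); W=lambda x,y:(160+x/3-.33,70+y/3-.33)
q=lambda x,y,z:atz(w,W(x,y),z)
c=[q(265,275,.121),q(318,278,.121),q(328,460,.121),q(272,462,.121)]
T=(c[0]+c[1])/2;N=(c[2]+c[3])/2;tip=q(301,497,.121)
u=(tip-T)/np.linalg.norm(tip-T)
print('tail',T,'nose',N,'tip',tip,'len',np.linalg.norm(N-T),'w',np.linalg.norm(c[1]-c[0]),'axis',T+u*.026, tip-u*.031,'ang',np.degrees(np.arctan2(u[1],u[0])))
O=q(483,408,.059);P=q(111,395,.052);t=q(297,322,.078);print(O,P,t)
e=(O-P)[:2]; e/=np.linalg.norm(e); m=((O+P)/2)[:2]; n=np.array([-e[1],e[0]]);print('axis',m+.03*n,'-x ang',np.degrees(np.arctan2(*(-n)[::-1])))
s=telemetry.read_state()
from scipy.spatial.transform import Rotation as R
M=R.from_quat(s['eef_rot']).as_matrix();print(np.degrees(np.arctan2(M[1,0],M[0,0])))
for a in (T+u*.026,t): print('tool delta',M.T@(a-s['ee_pos']))
```

```text
tail [0.50549144 0.03663861 0.121     ] nose [0.45992078 0.04376366 0.121     ] tip [0.45045164 0.04540707 0.121     ] len 0.04612431119143375 w 0.012342826597968856 axis [0.47981523 0.04072912 0.121     ] [0.48106558 0.04052992 0.121     ] ang 170.94821033848177
[ 0.44101663 -0.01027113  0.059     ] [0.46577874 0.10339654 0.052     ] [0.48392727 0.03977167 0.078     ]
axis [0.4827102  0.04017707] -x ang 167.71032134371075
-11.077697874803533
tool delta [2.01957724e-03 6.12324978e-06 2.44253904e-01]
tool delta [6.21960673e-03 1.69218545e-04 2.87255750e-01]
```

Emit:
move_arm([
  {"dx": 0.4, "dy": 0, "dz": 2.5, "spin": -0.036},
  {"dx": 0, "dy": 0, "dz": 2.5, "spin": 0},
  {"dx": 0, "dy": 0, "dz": 2.0, "spin": 0},
  {"dx": 0, "dy": 0, "dz": 1.4, "spin": 0},
  {"dx": 0, "dy": 0, "dz": 0.9, "spin": 0},
  {"dx": 0, "dy": 0, "dz": 0, "spin": 0},
])

```text
time: 4.9
ee_pos: [0.4814, 0.0403, 0.2713]
eef_rot: [0.997, -0.079, -0.0, 0.0]
ft_force: [-0.2, -0.1, 0.6]
width: 0.0503
grip_force: 0.0
```

Emit:
move_arm([
  {"dx": 0, "dy": 0, "dz": 0, "spin": 0},
  {"dx": 0, "dy": 0, "dz": 0, "spin": 0},
  {"dx": 0, "dy": 0, "dz": 0, "spin": 0},
  {"dx": 0, "dy": 0, "dz": 0, "spin": 0},
  {"dx": 0, "dy": 0, "dz": 0, "spin": 0},
  {"dx": 0, "dy": 0, "dz": 0, "spin": 0},
], claw=1.0, squeeze=20)

```text
time: 5.5
ee_pos: [0.4816, 0.0407, 0.2719]
eef_rot: [0.997, -0.08, 0.0, -0.0]
ft_force: [0.2, 2.3, -2.1]
width: 0.0141
grip_force: 20.0
```

```bash
cat > st.py <<'E'
from h import *
from scipy.spatial.transform import Rotation as R
s=telemetry.read_state();M=R.from_quat(s['eef_rot']).as_matrix();print(s['time'],s['ee_pos'].round(4),'yaw',np.arctan2(M[1,0],M[0,0]).round(4),'F',s['ft_force'].round(2),'T',s['torque'].round(3),'j7',s['joint_torque'][6].round(3),s['joint_positions'][6].round(2),s['width'].round(4),s['grip_force'])
E
python3 st.py
```

```text
Traceback (most recent call last):
  File "st.py", line 3, in <module>
    s=telemetry.read_state();M=R.from_quat(s['eef_rot']).as_matrix();print(s['time'],s['ee_pos'].round(4),'yaw',np.arctan2(M[1,0],M[0,0]).round(4),'F',s['ft_force'].round(2),'T',s['torque'].round(3),'j7',s['joint_torque'][6].round(3),s['joint_positions'][6].round(2),s['width'].round(4),s['grip_force'])
                                                                                                                                                                                                                                                                           ^^^^^^^^^^^^^^^^
AttributeError: 'float' object has no attribute 'round'
```

Emit:
move_arm([
  {"dx": 0, "dy": 0, "dz": -0.2, "spin": 0},
  {"dx": 0, "dy": 0, "dz": -0.2, "spin": 0},
  {"dx": 0, "dy": 0, "dz": -0.2, "spin": 0},
  {"dx": 0, "dy": 0, "dz": -0.2, "spin": 0},
  {"dx": 0, "dy": 0, "dz": 0, "spin": 0},
  {"dx": 0, "dy": 0, "dz": 0, "spin": 0},
])

```text
time: 6.1
ee_pos: [0.4815, 0.0406, 0.2796]
eef_rot: [0.997, -0.08, 0.0, -0.0]
ft_force: [3.9, 4.8, -7.7]
width: 0.0138
grip_force: 20.0
```

```bash
sed -i "s/s\['width'\].round(4)/s['width']/" st.py; python3 st.py
```

```text
6.1 [0.4815 0.0406 0.2796] yaw -0.1599 F [ 3.87  4.75 -7.69] T [ 0.812 -0.743 -0.032] j7 0.009 -1.84 0.013760413663065943 19.999005143763497
```

Emit:
move_arm([
  {"dx": 0, "dy": 0, "dz": -0.1, "spin": -0.04},
  {"dx": 0, "dy": 0, "dz": 0, "spin": -0.08},
  {"dx": 0, "dy": 0, "dz": 0, "spin": -0.08},
  {"dx": 0, "dy": 0, "dz": 0, "spin": -0.08},
  {"dx": 0, "dy": 0, "dz": 0, "spin": 0},
])

```text
time: 6.6
ee_pos: [0.4815, 0.0409, 0.2806]
eef_rot: [0.998, 0.062, 0.0, -0.0]
ft_force: [4.5, 5.2, -8.3]
width: 0.0136
grip_force: 20.0
```

```bash
python3 st.py
```

```text
6.6 [0.4815 0.0409 0.2806] yaw 0.1233 F [ 4.45  5.24 -8.31] T [ 1.115 -0.804  0.015] j7 1.306 -1.57 0.013601544482359304 19.997999881161377
```

Emit:
move_arm([
  {"dx": 0, "dy": 0, "dz": 0, "spin": -0.08},
  {"dx": 0, "dy": 0, "dz": 0, "spin": -0.08},
  {"dx": 0, "dy": 0, "dz": 0, "spin": -0.08},
  {"dx": 0, "dy": 0, "dz": 0, "spin": -0.08},
  {"dx": 0, "dy": 0, "dz": 0, "spin": -0.08},
  {"dx": 0, "dy": 0, "dz": 0, "spin": 0},
  {"dx": 0, "dy": 0, "dz": 0, "spin": 0},
])

```text
time: 7.3
ee_pos: [0.4814, 0.0412, 0.2806]
eef_rot: [0.966, 0.258, 0.0, -0.001]
ft_force: [3.7, 6.8, -8.0]
width: 0.0142
grip_force: 20.0
```

```bash
python3 st.py
```

```text
7.3 [0.4814 0.0412 0.2806] yaw 0.5209 F [ 3.66  6.79 -7.96] T [ 1.457 -0.737 -0.005] j7 0.119 -1.17 0.014193136140909541 19.998854398727417
```

Emit:
move_arm([
  {"dx": 0, "dy": 0, "dz": 0.1, "spin": 0},
  {"dx": 0, "dy": 0, "dz": 0.1, "spin": 0},
  {"dx": 0, "dy": 0, "dz": 0, "spin": 0},
])

```text
time: 7.6
ee_pos: [0.4814, 0.0413, 0.2785]
eef_rot: [0.966, 0.257, 0.0, -0.001]
ft_force: [3.1, 6.6, -8.0]
width: 0.014
grip_force: 20.0
```

Emit:
move_arm([
  {"dx": 0, "dy": 0, "dz": 0, "spin": 0},
  {"dx": 0, "dy": 0, "dz": 0, "spin": 0},
  {"dx": 0, "dy": 0, "dz": 0, "spin": 0},
], claw=1.65)

```text
time: 7.9
ee_pos: [0.4814, 0.0402, 0.2788]
eef_rot: [0.966, 0.257, -0.0, -0.0]
ft_force: [0.1, 2.9, -0.5]
width: 0.0162
grip_force: 1.2
```

```bash
python3 st.py
python3 - <<'E'
from h import *
shot('wrist','w3');shot('side','d3');shot('scene','s3')
f=lambda i:cv2.resize(i[:,:,::-1],(400,300),interpolation=cv2.INTER_CUBIC)
w=load('w3')['img'];d=load('d3')['img'][145:235,160:280];sc=load('s3')['img'][145:235,220:340]
cv2.imwrite('pics/v3.png',np.vstack([np.hstack([f(w),f(w[150:300,150:350])]),np.hstack([f(d),f(sc)])]))
E
```

```text
7.9 [0.4814 0.0402 0.2788] yaw 0.5197 F [ 0.12  2.9  -0.46] T [0.533 0.138 0.051] j7 -0.005 -1.17 0.016166811445440077 1.2192000100731093
```

View pics/v3.png

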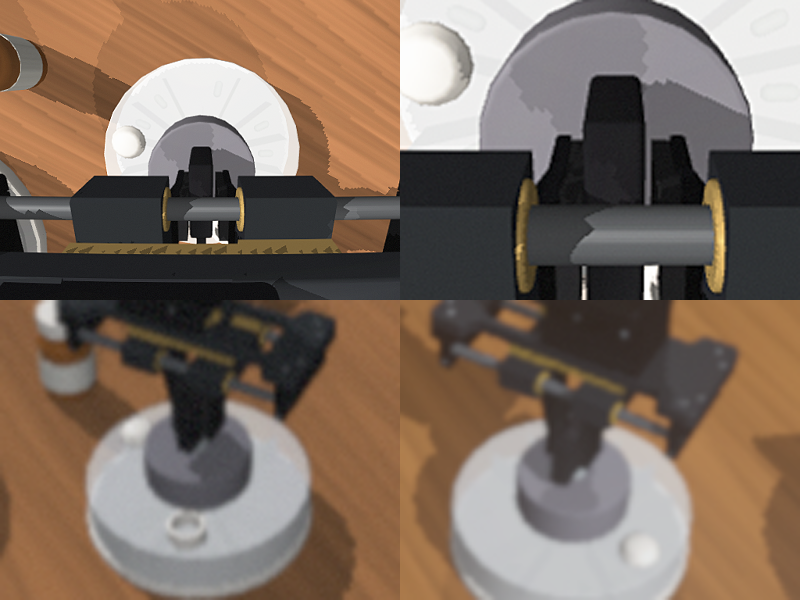

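Emit:
move_arm([
  {"dx": 0, "dy": -0.1, "dz": 0, "spin": 0},
  {"dx": 0, "dy": 0, "dz": 0, "spin": 0},
], claw=1.7)

```text
time: 8.25
ee_pos: [0.481, 0.0408, 0.2788]
eef_rot: [0.966, 0.257, 0.0, 0.0]
ft_force: [0.6, -0.3, 0.3]
width: 0.017
grip_force: 0.0
```

```bash
python3 st.py
```

```text
8.25 [0.481  0.0408 0.2788] yaw 0.5194 F [ 0.61 -0.35  0.34] T [-0.086  0.11  -0.055] j7 -0.037 -1.17 0.0169862445104996 0.0
```

Emit:
move_arm([
  {"dx": 0, "dy": 0, "dz": 0, "spin": -0.04},
  {"dx": 0, "dy": 0, "dz": 0, "spin": -0.04},
  {"dx": 0, "dy": 0, "dz": 0, "spin": -0.04},
  {"dx": 0, "dy": 0, "dz": 0, "spin": 0},
])

```text
time: 8.65
ee_pos: [0.4811, 0.0411, 0.2788]
eef_rot: [0.949, 0.315, 0.0, -0.0]
ft_force: [-0.2, 1.4, -0.5]
width: 0.0172
grip_force: 0.4
```

```bash
python3 st.py
```

```text
8.65 [0.4811 0.0411 0.2788] yaw 0.6403 F [-0.16  1.41 -0.46] T [ 0.123  0.058 -0.018] j7 0.761 -1.05 0.017248085629172356 0.3992800778041783
```

Emit:
move_arm([
  {"dx": 0, "dy": 0, "dz": 0, "spin": -0.03},
  {"dx": 0, "dy": 0, "dz": 0, "spin": -0.03},
  {"dx": 0, "dy": 0, "dz": 0, "spin": 0},
])

```text
time: 8.95
ee_pos: [0.4811, 0.0414, 0.2788]
eef_rot: [0.939, 0.343, 0.0, -0.0]
ft_force: [0.3, 3.2, 0.4]
width: 0.017
grip_force: 2.4
```

```bash
python3 st.py
```

```text
8.95 [0.4811 0.0414 0.2788] yaw 0.7012 F [0.3  3.21 0.44] T [ 0.656  0.099 -0.06 ] j7 0.614 -0.99 0.016981935249304154 2.414136311617767
```

```bash
cat >> st.py <<'E'
import sys
c=imaging.camera('wrist')['img'].astype(int).mean(2)
def edges(g): return [int(np.argmax(g[165:240,x]<45))+165 for x in range(246,268,3)], int((g[165:225,225:290]<45).sum())
print(edges(c));
E
python3 st.py; python3 -c "
from h import *
g=load('w3')['img'].astype(int).mean(2)
print([int(np.argmax(g[165:240,x]<45))+165 for x in range(246,268,3)], int((g[165:225,225:290]<45).sum()))"
```

```text
8.95 [0.4811 0.0414 0.2788] yaw 0.7012 F [0.3  3.21 0.44] T [ 0.656  0.099 -0.06 ] j7 0.614 -0.99 0.016981935249304154 2.414136311617767
([165, 223, 205, 189, 188, 188, 189, 189], 1167)
[189, 188, 188, 188, 188, 188, 188, 189] 1193
```

Emit:
move_arm([
  {"dx": 0, "dy": -0.05, "dz": 0, "spin": -0.03},
  {"dx": 0, "dy": 0, "dz": 0, "spin": -0.03},
  {"dx": 0, "dy": 0, "dz": 0, "spin": 0},
])

```text
time: 9.3
ee_pos: [0.4808, 0.0415, 0.2788]
eef_rot: [0.928, 0.372, 0.0, 0.0]
ft_force: [2.1, 1.6, -1.2]
width: 0.0174
grip_force: 1.7
```

```bash
python3 st.py
```

```text
9.3 [0.4808 0.0415 0.2788] yaw 0.7614 F [ 2.09  1.61 -1.2 ] T [ 0.374 -0.204  0.026] j7 0.577 -0.94 0.017391852335304884 1.6661505313095404
([165, 223, 206, 190, 188, 188, 189, 189], 1179)
```

Emit:
move_arm([
  {"dx": 0, "dy": 0, "dz": 0, "spin": -0.03},
  {"dx": 0, "dy": 0, "dz": 0, "spin": -0.03},
  {"dx": 0, "dy": 0, "dz": 0, "spin": 0},
])

```text
time: 9.65
ee_pos: [0.4805, 0.0412, 0.2785]
eef_rot: [0.917, 0.399, -0.0, 0.0]
ft_force: [0.2, -0.8, 0.0]
width: 0.0172
grip_force: 0.2
```

```bash
python3 st.py
```

```text
9.65 [0.4805 0.0412 0.2785] yaw 0.8213 F [ 0.21 -0.84  0.02] T [-0.017  0.117 -0.033] j7 0.548 -0.88 0.017185241061449405 0.17538143462857647
([165, 222, 203, 186, 184, 184, 185, 185], 1272)
```

Run:
```python
from h import *
c=shot('wrist','w4');shot('side','d4');shot('scene','s4')
a=.8213; p=np.array([.481,.041])+.026*np.array([np.cos(a),np.sin(a)])
for L in (0,.006): print(L,proj(c,[[*p,.081+L],[*p,.121+L]]))
f=lambda i:cv2.resize(i[:,:,::-1],(400,300),interpolation=cv2.INTER_CUBIC)
g=lambda t,y,x:f(load(t)['img'][y:y+90,x:x+120])
h=lambda t:f(load(t)['img'][150:300,150:350])
cv2.imwrite('pics/v4.png',np.vstack([np.hstack([h('w3'),h('w4')]),np.hstack([g('d3',145,160),g('d4',145,160)])]))
```

```text
0 [[260.08747034 181.62021419]
 [260.2305814  204.67622566]]
0.006 [[260.10498721 184.44142958]
 [260.25886134 209.23416471]]
```

View pics/v4.png

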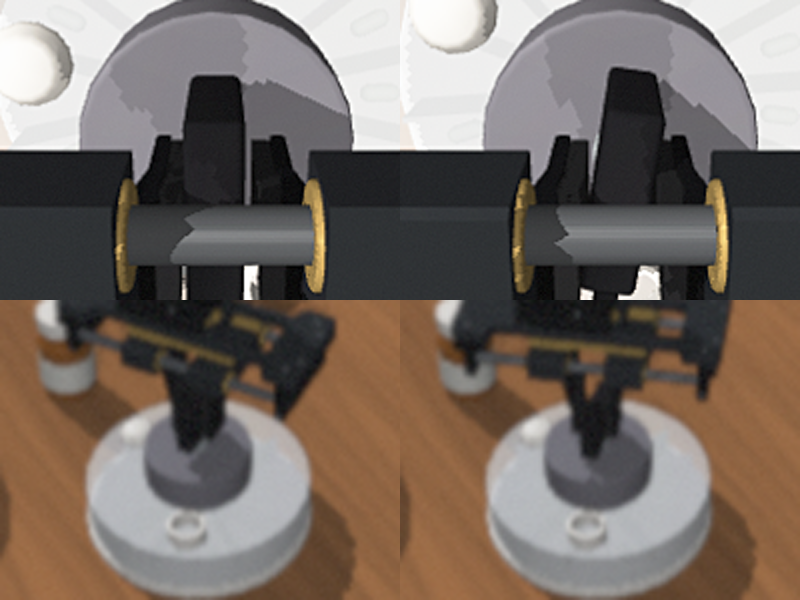

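The tail edge dropped about 4 px and the push forces went to zero, so the knob has probably dropped in. I'll open the fingers, back straight up and check.

Emit:
move_arm([
  {"dx": 0, "dy": 0, "dz": 0, "spin": 0},
  {"dx": 0, "dy": 0, "dz": 0, "spin": 0},
  {"dx": 0, "dy": 0, "dz": 0, "spin": 0},
  {"dx": 0, "dy": 0, "dz": 0, "spin": 0},
], claw=5)

```text
time: 10.25
ee_pos: [0.4807, 0.0415, 0.2787]
eef_rot: [0.917, 0.398, 0.0, -0.0]
ft_force: [0.4, -0.3, 0.3]
width: 0.0413
grip_force: 0.0
```

Emit:
move_arm([
  {"dx": 0, "dy": 0, "dz": -1.5, "spin": 0},
  {"dx": 0, "dy": 0, "dz": -2.5, "spin": 0},
  {"dx": 0, "dy": 0, "dz": -2.5, "spin": 0},
  {"dx": 0, "dy": 0, "dz": -2.0, "spin": 0},
  {"dx": 0, "dy": 0, "dz": 0, "spin": 0},
  {"dx": 0, "dy": 0, "dz": 0, "spin": 0},
])

```text
time: 10.85
ee_pos: [0.4806, 0.0415, 0.3636]
eef_rot: [0.917, 0.399, 0.0, -0.0]
ft_force: [-0.4, 0.3, -0.7]
width: 0.0501
grip_force: 0.0
```

Run:
```python
from h import *
shot('wrist','w5');shot('side','d5');shot('scene','s5')
w=load('w5')['img'][70:260,160:360]
f=lambda t,y,x:cv2.resize(load(t)['img'][y:y+60,x:x+80,::-1],(400,300),interpolation=cv2.INTER_CUBIC)
a=cv2.resize(w[:,:,::-1],(400,380),interpolation=cv2.INTER_CUBIC)
cv2.imwrite('pics/v5.png',np.hstack([cv2.resize(w[:,:,::-1],(400,600),interpolation=cv2.INTER_CUBIC),np.vstack([f('d5',160,180),f('s5',165,235)])]))
```

```text
(no output)
```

View pics/v5.png

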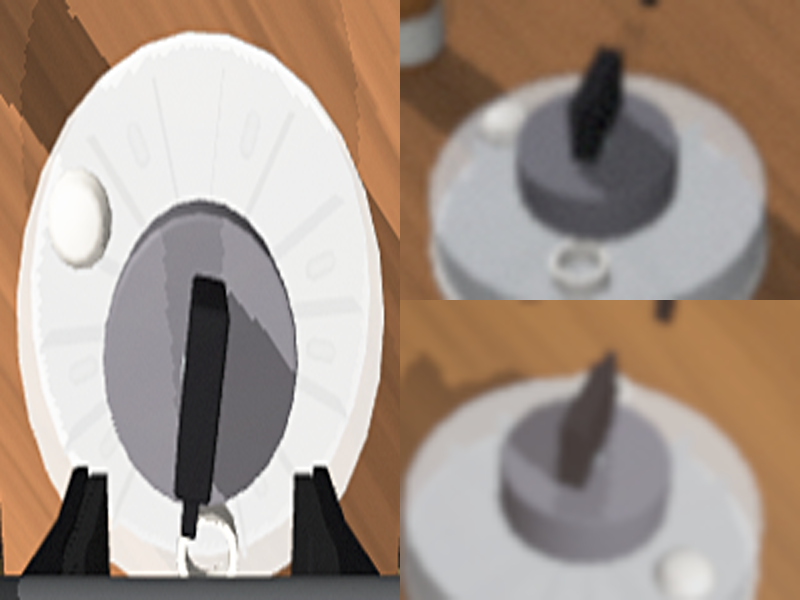

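```bash
python3 - <<'E'
from h import *
w=load('w5'); W=lambda x,y:(160+x/2-.25,70+y/3.158-.34)
for z in(.121,.127):
    q=lambda x,y:atz(w,W(x,y),z)
    c=[q(192,311),q(229,318),q(210,504),q(176,499)]
    T=(c[0]+c[1])/2;N=(c[2]+c[3])/2;t=q(190,537);u=(t-T)/np.linalg.norm(t-T)
    print(z,'len',np.linalg.norm(N-T),np.linalg.norm(t-T),'axis',T+u*.026,t-u*.031,'ang',np.degrees(np.arctan2(u[1],u[0])))
O=atz(w,W(208,547),.059);P=atz(w,W(79,218),.052);e=(O-P)[:2]; e/=np.linalg.norm(e); m=((O+P)/2)[:2]; n=np.array([-e[1],e[0]])
print(O,P,'axis',m+.03*n,np.degrees(np.arctan2(*(-n)[::-1])))
E
python3 - <<'E'
import cv2,pickle
i=pickle.load(open('pics/d5.pkl','rb'))['img'];j=pickle.load(open('pics/w5.pkl','rb'))['img']
E
```

```text
0.121 len 0.04532209988273203 0.05447598120110093 axis [0.47948798 0.03951716 0.121     ] [0.48144598 0.04110993 0.121     ] ang -140.87278699783147
0.127 len 0.04409880645618774 0.05300561442903422 axis [0.48033192 0.04057584 0.127     ] [0.48343055 0.04309647 0.127     ] ang -140.87278699783153
[ 0.44093057 -0.00729442  0.059     ] [0.46585854 0.10476932 0.052     ] axis [0.48267879 0.04222333] 167.45905467574136
```

```bash
python3 -c "
from bench import job
print(job.close_job())"
```

```text
the job is handed in; nothing more can be done
None
```

The smallest dispenser's knob was lifted, turned about 0.9 rad towards the open outlet and let drop; by force and camera it is home in the detent there, the knob is released, and the job is handed in (result not reported back).

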